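# Sort nursery pots into their carriers

### The job

Sort the five empty plant pots into the grey carriers by shape: both round pots go in the carrier with round pockets, both wide square pots in the one with the large square pockets, and the tall narrow square tube in the one with the small square pockets. Each pot stands upright, right down on the floor of a pocket of its own, and is let go. Do not knock over the green glass jar that stands among them.

Things in the scene. Friction and masses are not known exactly. Their poses are not given: they have to be found in the camera images.
- square_pot_a: wide square black plastic pot, empty and open at the top, 54 x 54 mm and 65 mm tall, straight 3 mm walls; stands upright on the table. Origin at the centre of its underside, z up, x and y square to its sides
- square_pot_b: a second pot just like square_pot_a: wide square black plastic pot, empty and open at the top, 54 x 54 mm and 65 mm tall, straight 3 mm walls; stands upright on the table. Origin at the centre of its underside, z up, x and y square to its sides
- round_pot_a: round black plastic pot, empty and open at the top, 60 mm tall: a straight rim band of 58 mm diameter from 41 mm up to the top, below it a body that tapers from 54 mm to 48 mm diameter at the foot; stands upright on the table. Origin at the centre of its underside, z up
- round_pot_b: a second pot just like round_pot_a: round black plastic pot, empty and open at the top, 60 mm tall: a straight rim band of 58 mm diameter from 41 mm up to the top, below it a body that tapers from 54 mm to 48 mm diameter at the foot; stands upright on the table. Origin at the centre of its underside, z up
- tube_pot: tall narrow square black plastic tube pot, empty and open at the top, 40 x 40 mm and 80 mm tall, straight 3 mm walls; stands upright on the table. Origin at the centre of its underside, z up, x and y square to its sides
- carrier_round: fixed grey carrier block, 84 mm (x) by 168 mm (y), 24 mm high (thin lips reach 9 mm past its y ends), with two round (70 mm diameter) pockets centred 42 mm either side of its origin along y, 18 mm deep: their floor is 6 mm above the table. Origin at the centre of its underside, z up
- carrier_large_square: fixed grey carrier block, 84 mm (x) by 168 mm (y), 24 mm high (thin lips reach 9 mm past its y ends), with two large square (70 x 70 mm, sides along x and y) pockets centred 42 mm either side of its origin along y, 18 mm deep: their floor is 6 mm above the table. Origin at the centre of its underside, z up
- carrier_small_square: fixed grey carrier block, 84 mm (x) by 168 mm (y), 24 mm high (thin lips reach 9 mm past its y ends), with two small square (56 x 56 mm, sides along x and y) pockets centred 42 mm either side of its origin along y, 18 mm deep: their floor is 6 mm above the table. Origin at the centre of its underside, z up. Either of its pockets will do for the one tube
- jar: closed green glass jar with a metal lid, 54 mm diameter, 75 mm tall, standing loose among the pots: leave it standing. Origin at the centre of its underside, z up
Things that resemble listed ones, but are neither listed nor needed, are in the scene too. What is shaped like the carrier_round but turquoise is not meant.

How it is judged:
By the outcome, as a careful person would: the job done as asked, in the order asked, and still so for the second after the job is handed in, with the robot touching nothing.
It also fails if it takes over 120 s, if anything falls off the work surface, if the arm or the gripper's body presses on something with over 40 N, if the wrist force passes 120 N, or if a joint passes its speed limit or range.

### The arm

A 6-joint arm with a two-finger parallel gripper is mounted at the origin on the work surface. World frame = base frame: x ahead of the robot, y to its left, z up, the work surface at z = 0. Lengths are in m, angles in degrees, forces in N, time in s.
With the tool pointing down it reaches from about 0.4 to 0.825 m from the base axis. Payload 7 kg.
Tool frame: the origin (TCP) lies at the very end of the fingers, on their centre line; the grasp point (between the pads) lies hold_point_z behind it (hold_point_z is the distance from the TCP to the grasp point, in m); z points along the fingers, y is the line along which they close (so a half turn about z gives the same grasp; the last joint's range is limited). The gripper opens to 88 mm and grips with 3 to 60 N. Pads are 19 mm wide; open, the fingers measure 130 mm over their backs; the gripper's body (78 mm by 193 mm) begins 47 mm behind the grasp point.
Start: joints at [-54.483, 20.546, 0.682, 0, -70.136, -16.507], TCP at [0.22, -0.638, 0.19] pointing down, gripper open.
Joint ranges: [-176.03, 176.03], [-82.01, 121.73], [-58.28, 71.71], [-173.87, 95.51], [-174.79, -0.11], [-173.66, 173.66]. Speed limits (degrees/s): [136.94, 136.94, 172.46, 180, 180, 180].

### API

Orientations are given as [roll, pitch, yaw] about the fixed x, y, z axes, in that order (R = Rz(yaw) Ry(pitch) Rx(roll)).
In Python, from plant import get_obs, snapshot, close_job, hold_point_z gives the robot as it stands.
- The arm moves only by the tool play_rows, never from a script. Its argument "commands" is a list that holds one entry, the list of rows, each a list of 7 numbers: the shift along the tool's x, y, z in cm, then the turn, a rotation vector about the tool's x, y, z in degrees, then the opening, from 0 (shut) to 1 (fully open). In form: [[[x, y, z, ax, ay, az, fingers], ...]]. A call has 1 to 20 rows; each row is the pose to reach, as a shift and turn from the pose commanded when the call began, along the tool's axes at that moment; what a row does not reach only later rows make up. A row lasts 1/12 s, in which the tool goes at most 41.7 mm and 7.16 degrees, less where a joint would pass 70% of its speed; a pose out of reach is approached as far as the arm can. A call with a gripper value outside its range is refused whole. The fingers move at their own pace and stop on an object; the grip force is fixed at half the most. Time passes only in rows, so rows that repeat a pose let the fingers close. It gives the time, the measured TCP pose, the force, the opening and the grip force at its end, in the units of the state.
- get_obs(): the state, without advancing time (a new reading comes with each control period).
- snapshot(name): name is "side" or "top" or "wrist"; returns a dict with "frame" (480x640x3 uint8, red, green, blue), "camera_matrix" (3x3 intrinsics, pixels), "origin" and "attitude" of the camera in the world. Camera axes: x right, y down, z forward; pixel columns grow to the right and rows downward; lengths in m; the calibration is good to about 2 mm. A picture is of the moment at which its call begins. There is no depth.
- close_job(): hands the job in; it is judged then, once.
The state is a dict: "clock": time; "joint_pos": joint angles; "qvel": joint speeds; "tau": joint torques, N m; "tool_pos": TCP position; "orientation": TCP orientation; "force": force on the tool from outside, world axes, zero at the start; "moment": the same for the moment, N m; "opening": finger opening in m; "gripper_force": force on a finger pad.
Only numpy, scipy, OpenCV 4.12 (cv2) and the standard library are available. Lean on these libraries where they do the work, as an engineer would, in place of code of your own. Each camera call takes 0.05 s, during which the arm holds its last target. There are 200 camera calls.

## Working session

There is one attempt and no reset: what is moved stays moved. The work goes in short steps, Python scripts to look and compute and a tool call to move; the robot and the scene stay as the last step left them, time stands still between calls to the robot, and variables do not carry over. Pictures are saved under pics/ and viewed, at most 14 in all, crops included, and the job is handed in when it is done.

Besides the shell and the picture viewer there is one more tool, called after ">>>" as name([rows], argument=value, ...), one row to a line, values as JSON. play_rows: Moves the arm, as the interface text tells. Its arguments: {"type":"object","properties":{"commands":{"type":"array","items":{"type":"array","items":{"type":"array","items":{"type":"number"}}}}},"required":["commands"]}

```bash
ls; mkdir -p pics; python3 - <<'E'
from plant import *
import cv2
print(hold_point_z,get_obs())
for n in("top","side","wrist"):
    s=snapshot(n);cv2.imwrite(f"pics/{n}0.png",s["frame"][:,:,::-1]);print(n,s["camera_matrix"],s["origin"],s["attitude"])
E
```

```text
pics
0.0188 {'clock': 0.0, 'joint_pos': array([-5.44835848e+01,  2.05880345e+01,  6.33756735e-01, -1.95123900e-02,
       -7.01346646e+01, -1.65076666e+01]), 'qvel': array([-0.01737742,  0.02297944,  0.06785588,  0.04638596, -0.17652092,
        0.10889819]), 'tau': array([-9.59420795e-04, -5.82715702e+01,  2.93039507e+01,  6.99655920e+00,
        6.93778595e-03, -1.15162370e-04]), 'tool_pos': array([ 0.21965643, -0.63768859,  0.18916289]), 'orientation': array([ 1.79909511e+02, -7.68772105e-03, -1.60997890e+02]), 'force': array([ 0.60761862, -0.02872604,  0.58980265]), 'moment': array([-3.64298701e-05, -5.12190132e-02, -2.00378133e-03]), 'gripper_force': 0.0, 'opening': 0.08770201325896163}
top [[506.55253447   0.         316.46271337]
 [  0.         506.55253447 243.54883049]
 [  0.           0.           1.        ]] [ 0.36511509 -0.02110722  1.28620506] [-1.75265559e+02 -9.42639311e-03 -9.11780223e+01]
side [[577.66827729   0.         319.00271201]
 [  0.         577.66827729 242.36152173]
 [  0.           0.           1.        ]] [0.21547036 0.92999968 1.04684708] [-1.36258987e+02 -3.17906019e-02 -1.63964896e+02]
wrist [[345.19766163   0.         321.5151386 ]
 [  0.         345.19766163 236.73672121]
 [  0.           0.           1.        ]] [ 0.15643791 -0.65905264  0.38440439] [ 1.65649517e+02 -9.76757794e-02  1.08966128e+02]
```

View pics/top0.png

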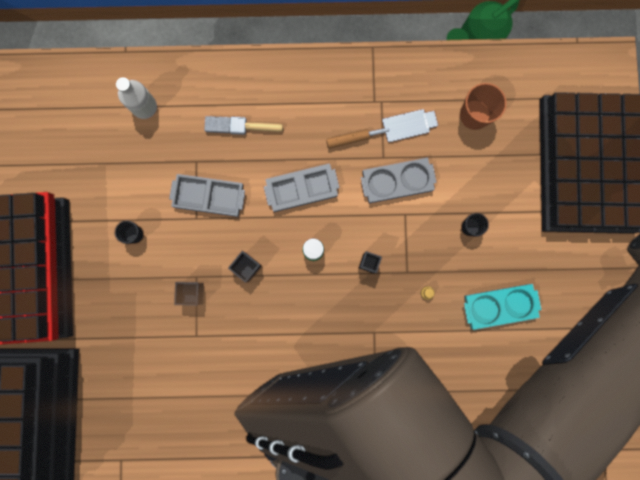

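View pics/side0.png

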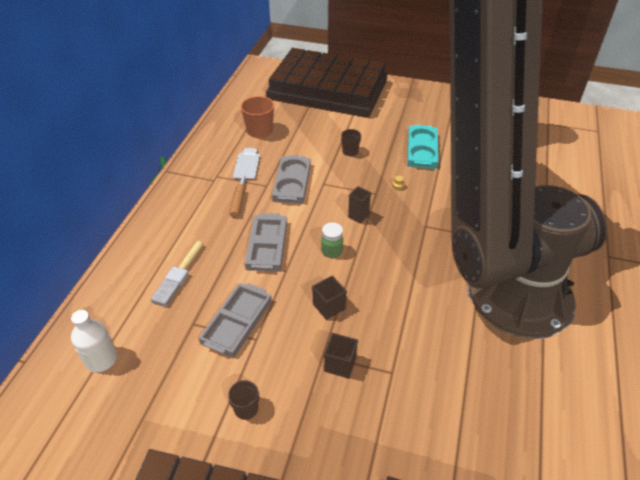

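Top view: the round pots are at (129,232) and (475,225), the wide squares at (245,267) and (189,293), and the tube at (370,262). The jar lid is at (313,249). The grey carriers are at (208,196) large square, (302,188) small square and (399,180) round.

Lookalikes are the turquoise carrier (503,306), the terracotta pot (484,105), the white bottle (135,95), the black trays at the edges and the brass thing (428,293). The pot at (189,293) looks odd, so I'll check it in a close crop.

```bash
python3 - <<'E'
import cv2,numpy as np
t=cv2.imread("pics/top0.png");s=cv2.imread("pics/side0.png")
a=cv2.resize(t[160:340,100:500],(800,360),interpolation=cv2.INTER_CUBIC)
b=cv2.resize(s[260:430,190:390],(282,240),interpolation=cv2.INTER_CUBIC)
c=cv2.resize(s[110:280,300:440],(198,240),interpolation=cv2.INTER_CUBIC)
o=np.zeros((600,800,3),np.uint8);o[:360]=a;o[360:,:282]=b;o[360:,300:498]=c
o=cv2.convertScaleAbs(o,alpha=1.6,beta=15)
cv2.imwrite("pics/crop0.png",o)
E
```

```text
(no output)
```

View pics/crop0.png

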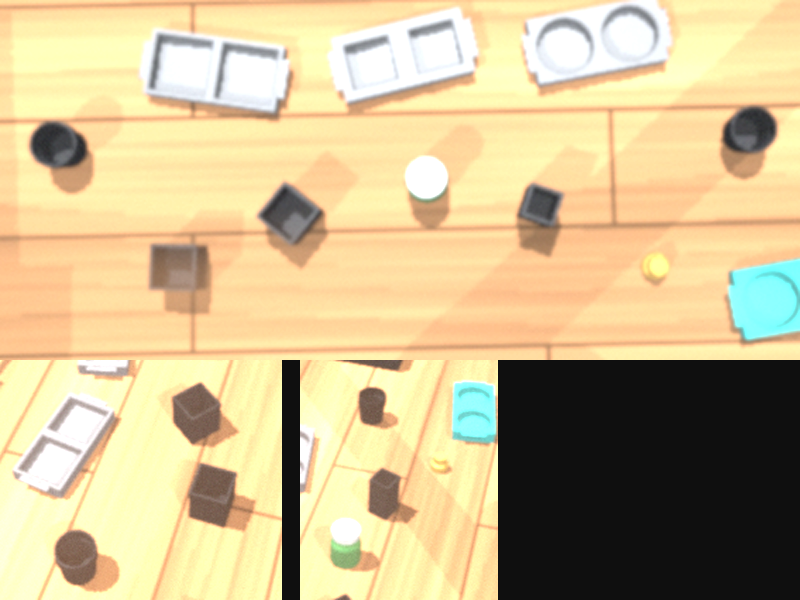

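The crop shows all five pots upright and open. The one at (189,293) is only sunlit inside. Next I'll measure everything coarsely from the top view.

```bash
cat > h.py <<'E'
import numpy as np,cv2
from scipy.spatial.transform import Rotation as R
from plant import *
def rays(px,s,z):
    px=np.atleast_2d(px).astype(float);K=s["camera_matrix"]
    d=np.c_[(px[:,0]-K[0,2])/K[0,0],(px[:,1]-K[1,2])/K[1,1],np.ones(len(px))]
    d=d@R.from_euler("xyz",s["attitude"],degrees=True).as_matrix().T
    o=s["origin"];return (o+d*((z-o[2])/d[:,2])[:,None])[:,:2]
def dark(s,t=55):
    f=cv2.GaussianBlur(s["frame"],(3,3),0)
    return (f.max(2)<t).astype(np.uint8)
def blobs(m,lo,hi):
    c,_=cv2.findContours(m,cv2.RETR_EXTERNAL,cv2.CHAIN_APPROX_NONE)
    return [k[:,0,:] for k in c if lo<cv2.contourArea(k)<hi]
def rect(p):
    (x,y),(w,h),a=cv2.minAreaRect((p*1000).astype(np.float32));return np.round([x,y,w,h,a],1)
E
python3 - <<'E'
from h import *
s=snapshot("top");f=s["frame"]
for c in blobs(dark(s,85),150,2500):
    print("dark",c.mean(0).round(),len(c),rect(rays(c,s,.062)))
hsv=cv2.cvtColor(f,cv2.COLOR_RGB2HSV)
g=((hsv[:,:,1]<45)&(hsv[:,:,2]>70)).astype(np.uint8)
g=cv2.morphologyEx(g,cv2.MORPH_CLOSE,np.ones((3,3)))
for c in blobs(g,200,6000): print("grey",c.mean(0).round(),rect(rays(c,s,.024)))
j=rays([313,249],s,.075);print("jar",j, "nadir",s["origin"])
# carriers' pockets: holes
c,h=cv2.findContours(((hsv[:,:,1]<45)&(hsv[:,:,2]>70)).astype(np.uint8),cv2.RETR_CCOMP,cv2.CHAIN_APPROX_NONE)
E
```

```text
dark [615. 451.] 128 [ -36.5 -716.    12.9  182.7   46.4]
dark [189. 290.] 85 [357.6 284.4  60.2  40.8  89.9]
dark [370. 264.] 64 [ 415.1 -150.9   45.9   50.7   80.7]
dark [245. 267.] 71 [411.1 150.1  62.8  54.2  49.7]
dark [129. 233.] 71 [504.  430.1  66.3  53.7  88.8]
dark [474. 225.] 67 [ 502.1 -408.    51.1   64.7   43.2]
dark [ 62. 269.] 314 [419.1 591.3 343.9  45.3   2.9]
dark [547.  13.] 405 [1044.5 -621.9   87.9  457.1   11.5]
grey [313. 249.] [457.4 -14.6  50.   52.6  88.8]
grey [207. 195.] [598.5 249.9 186.1  86.3  80.6]
grey [301. 187.] [612.9  11.9  86.2 184.4  13. ]
grey [398. 180.] [ 626.8 -233.1   86.4  185.7   10. ]
grey [225. 125.] [777.7 203.5 103.6  44.7  87. ]
grey [403. 126.] [ 765.7 -249.1   64.1  175.3   12.3]
grey [135.  97.] [857.2 433.6 129.   67.   44. ]
grey [589.  32.] [ 977.7 -697.2  341.2  198.6   85.8]
jar [[ 0.45246344 -0.0148004 ]] nadir [ 0.36511509 -0.02110722  1.28620506]
```

The carriers measure 86 x 186 mm against a true 84 x 186, so they're consistent. Next I'll put the wrist camera directly over the right-hand round pot.

>>> play_rows([
  [[-9, 4.7, 0, 0, 0, -18, 1], [-18, 9.4, 0, 0, 0, -36, 1], [-27, 14.1, 0, 0, 0, -54, 1], [-36, 18.8, 0, 0, 0, -71, 1], [-36, 18.8, 0, 0, 0, -71, 1], [-36, 18.8, 0, 0, 0, -71, 1], [-36, 18.8, 0, 0, 0, -71, 1], [-36, 18.8, 0, 0, 0, -71, 1], [-36, 18.8, 0, 0, 0, -71, 1], [-36, 18.8, 0, 0, 0, -71, 1], [-36, 18.8, 0, 0, 0, -71, 1], [-36, 18.8, 0, 0, 0, -71, 1], [-36, 18.8, 0, 0, 0, -71, 1], [-36, 18.8, 0, 0, 0, -71, 1], [-36, 18.8, 0, 0, 0, -71, 1], [-36, 18.8, 0, 0, 0, -71, 1]],
])

```text
clock: 1.53
tool_pos: [0.4982, -0.344, 0.1901]
orientation: [-180.0, -0.0, -90.1]
force: [0.1, -0.4, -0.2]
opening: 0.0875
gripper_force: 0.0
```

```bash
cat >> h.py <<'E'
def to(x,y,z,psi):
    "delta in tool axes (cm, deg) from the measured pose to a tool-down goal (m, deg)"
    o=get_obs();r=R.from_euler("xyz",o["orientation"],degrees=True)
    d=r.inv().apply(np.array([x,y,z])-o["tool_pos"])*100
    print("delta",d.round(2),"turn",(r.inv()*R.from_euler("xyz",[180,0,psi],degrees=True)).as_rotvec(degrees=True).round(1))
def st():
    o=get_obs();print("t",round(o["clock"],2),o["tool_pos"].round(4),o["orientation"].round(1),"op",round(o["opening"],4),"F",o["force"].round(1),round(o["gripper_force"],1))
def look(h,t=85):
    s=snapshot("wrist");cv2.imwrite("pics/w.png",s["frame"][:,:,::-1])
    print("cam",s["origin"].round(3))
    for c in blobs(dark(s,t),800,40000):
        p=rays(c,s,h);(x,y),r=cv2.minEnclosingCircle((p*1000).astype(np.float32))
        print(c.mean(0).round(),"rect",rect(p),"circ",round(x,1),round(y,1),round(r,1))
E
python3 - <<'E'
from h import *
st();look(.06);cv2.imwrite("pics/w1.png",cv2.imread("pics/w.png"))
E
```

```text
t 1.53 [ 0.4982 -0.344   0.1901] [-180.    -0.   -90.1] op 0.0875 F [ 0.1 -0.4 -0.2] 0.0
cam [ 0.497 -0.41   0.385]
[312. 143.] rect [ 506.2 -414.    52.7   51.1   89.9] circ 506.3 -413.8 26.6
```

View pics/w1.png

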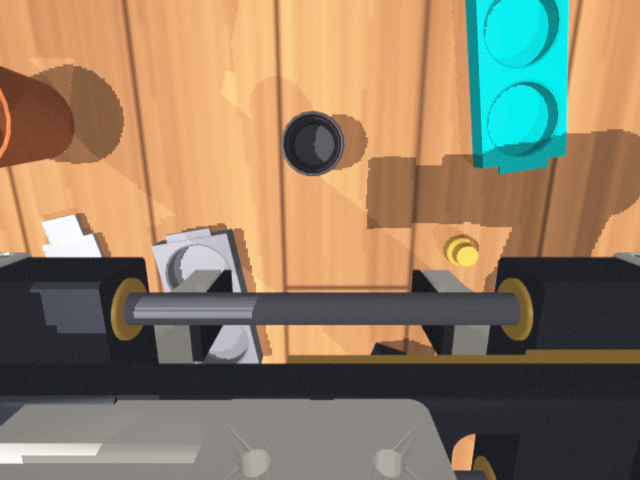

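The wrist view shows round_pot_b at (312,143). It measures radius 26.6 mm, with the mask edge trimming the true 29 mm, and is centred at (506,-414). I'll cross-check the carrier angles with edge fits on the top picture.

```bash
python3 - <<'E'
from h import *
s=snapshot("top");f=cv2.imread("pics/top0.png")[:,:,::-1]
hsv=cv2.cvtColor(f.copy(),cv2.COLOR_RGB2HSV)
g=cv2.morphologyEx(((hsv[:,:,1]<45)&(hsv[:,:,2]>70)).astype(np.uint8),cv2.MORPH_CLOSE,np.ones((3,3)))
for n,c in zip("LSR",[k for k in blobs(g,2000,6000) if 160<k.mean(0)[1]<220 and k.mean(0)[0]<450]):
    p=rays(c,s,.024);m=np.array(rect(p)[:2])/1000;a=rect(p)[4];a=a-90 if a>45 else a
    for _ in range(2):
        q=R.from_euler("z",-a,degrees=True).as_matrix()[:2,:2]@(p-m).T
        sl=[];off=[]
        for sg in(1,-1):
            k=(sg*q[0]>.033)&(abs(q[1])<.078);w=np.polyfit(q[1][k],q[0][k],1);sl.append(w[0]);off.append(w[1])
        a-=np.degrees(np.mean(sl))
    print(c.mean(0).round(),m,"yaw",round(a,1),np.degrees(sl).round(1),np.round(off,4),q[1].min().round(4),q[1].max().round(4))
print(rays([[382.5,182.5],[415,175]],s,.024))
st();to(.506,-.414,.09,-90);to(.506,-.414,.031,-90)
E
```

```text
[207. 195.] [0.5985 0.2499] yaw -9.5 [-0.  0.] [ 0.0414 -0.0419] -0.0931 0.093
[301. 187.] [0.613  0.0119] yaw 13.0 [ 0. -0.] [ 0.0419 -0.0422] -0.0922 0.0923
[398. 180.] [ 0.6268 -0.2331] yaw 9.9 [-0.  0.] [ 0.0417 -0.0418] -0.0929 0.0928
[[ 0.62087522 -0.19338987]
 [ 0.63840216 -0.27615935]]
t 1.63 [ 0.4984 -0.3438  0.1901] [-180.     0.   -90.1] op 0.0877 F [ 0.4 -0.2 -0.3] 0.0
delta [ 7.02 -0.77 10.01] turn [-0.   0.  -0.1]
delta [ 7.02 -0.77 15.91] turn [-0.   0.  -0.1]
```

>>> play_rows([
  [[3.5, -0.4, 3, 0, 0, 0, 1], [7, -0.8, 6, 0, 0, 0, 1], [7, -0.8, 8.5, 0, 0, 0, 1], [7, -0.8, 11, 0, 0, 0, 1], [7, -0.8, 13.5, 0, 0, 0, 1], [7, -0.8, 15, 0, 0, 0, 1], [7, -0.8, 15.9, 0, 0, 0, 1], [7, -0.8, 15.9, 0, 0, 0, 1], [7, -0.8, 15.9, 0, 0, 0, 0.3], [7, -0.8, 15.9, 0, 0, 0, 0.3], [7, -0.8, 15.9, 0, 0, 0, 0.3], [7, -0.8, 15.9, 0, 0, 0, 0.3], [7, -0.8, 15.9, 0, 0, 0, 0.3], [7, -0.8, 15.9, 0, 0, 0, 0.3], [7, -0.8, 15.9, 0, 0, 0, 0.3]],
])

```text
clock: 2.88
tool_pos: [0.5071, -0.4132, 0.0314]
orientation: [-180.0, -0.0, -90.0]
force: [-0.1, 1.1, -0.4]
opening: 0.0465
gripper_force: 0.0
```

```bash
python3 - <<'E'
from h import *
st();to(.634,-.2745,.12,-80);to(.634,-.2745,.037,-80)
E
```

```text
t 2.88 [ 0.5071 -0.4132  0.0314] [-180.   -0.  -90.] op 0.0465 F [-0.1  1.1 -0.4] 0.0
delta [-13.86 -12.69  -8.85] turn [ -0.  -0. -10.]
delta [-13.86 -12.69  -0.55] turn [ -0.  -0. -10.]
```

The opening is 46 mm with no grip force, so the pot isn't held. I'll look before moving.

```bash
python3 - <<'E'
from h import *
a=snapshot("wrist")["frame"][:,:,::-1];b=snapshot("side")["frame"][80:280,250:500,::-1]
o=np.zeros((600,800,3),np.uint8);o[:300,:400]=cv2.resize(a,(400,300));o[300:,:375]=cv2.resize(b,(375,300));o[:,400:]=cv2.resize(snapshot("top")["frame"][150:330,390:510,::-1],(400,600))
cv2.imwrite("pics/g1.png",o)
E
```

```text
(no output)
```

View pics/g1.png

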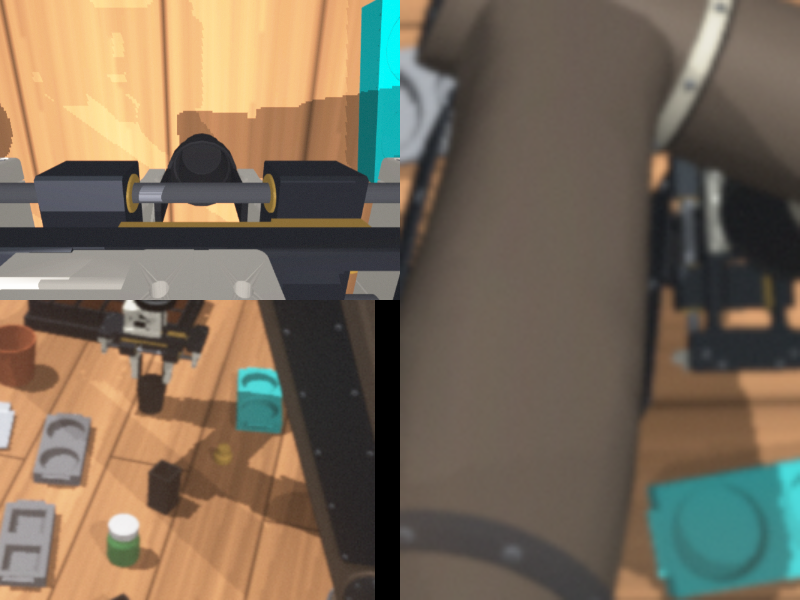

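```bash
python3 - <<'E'
from h import *
def proj(s,P):
    r=R.from_euler("xyz",s["attitude"],degrees=True).as_matrix();c=r.T@(np.array(P)-s["origin"]);u=s["camera_matrix"]@c;return (u[:2]/u[2]).round(1)
st()
S=snapshot("side");W=snapshot("wrist");t=get_obs()["tool_pos"]
for s in(S,W):print("tcp",proj(s,t),"rim at tcp",proj(s,[t[0],t[1],.06]),"foot",proj(s,[t[0],t[1],0]))
print("W cam",W["origin"],W["attitude"])
cv2.imwrite("pics/g2.png",cv2.resize(np.hstack([W["frame"][180:320,200:440,::-1],S["frame"][70:210,290:430,::-1]]),(800,295),interpolation=cv2.INTER_CUBIC))
E
```

```text
t 3.03 [ 0.507  -0.4132  0.0311] [-180.   -0.  -90.] op 0.0348 F [-0.7  0.3 -0.3] 0.0
tcp [350.  143.3] rim at tcp [350.4 135.1] foot [349.6 151.9]
tcp [320.6 262.4] rim at tcp [320.5 280.5] foot [320.7 247.9]
W cam [ 0.5063839  -0.47895103  0.22623863] [ 1.65631750e+02 -1.52760428e-03  1.79973293e+02]
```

View pics/g2.png

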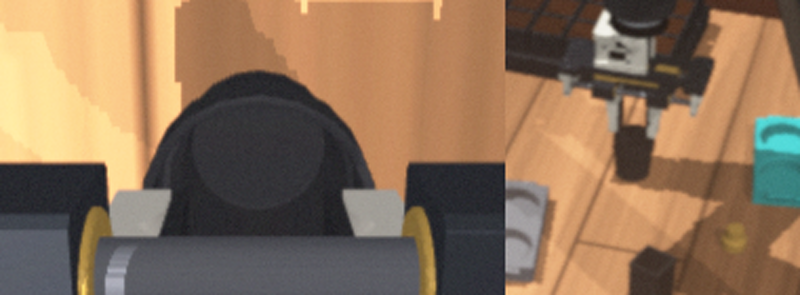

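The pot sits between the fingers, and they were still moving. I'll give them more time.

>>> play_rows([
  [[0, 0, 0, 0, 0, 0, 0.3], [0, 0, 0, 0, 0, 0, 0.3], [0, 0, 0, 0, 0, 0, 0.3], [0, 0, 0, 0, 0, 0, 0.3]],
])

```text
clock: 3.47
tool_pos: [0.507, -0.4132, 0.031]
orientation: [180.0, 0.0, -90.0]
force: [0.3, 0.4, -0.3]
opening: 0.0264
gripper_force: 0.0
```

```bash
python3 - <<'E'
from h import *
st()
S=snapshot("side");W=snapshot("wrist")
cv2.imwrite("pics/g3.png",cv2.resize(np.hstack([W["frame"][180:320,200:440,::-1],S["frame"][70:210,290:430,::-1]]),(800,295),interpolation=cv2.INTER_CUBIC))
E
```

```text
t 3.47 [ 0.507  -0.4132  0.031 ] [180.   0. -90.] op 0.0264 F [ 0.3  0.4 -0.3] 0.0
```

View pics/g3.png

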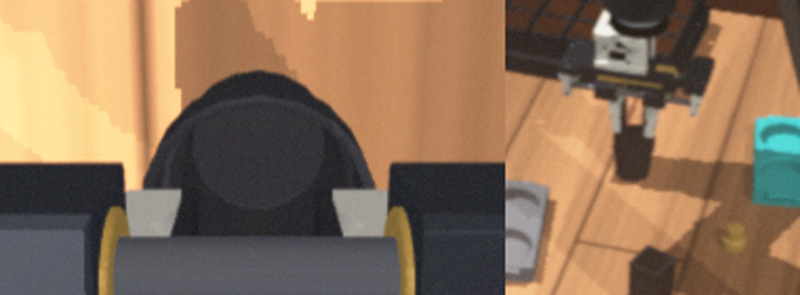

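```bash
python3 - <<'E'
from h import *
S=snapshot("side");W=snapshot("wrist")
w=cv2.resize(W["frame"][190:330,210:430,::-1],(440,280),interpolation=cv2.INTER_CUBIC);s=cv2.resize(S["frame"][95:170,310:390,::-1],(640,600),interpolation=cv2.INTER_CUBIC)
o=np.zeros((600,800,3),np.uint8);o[:,:427]=cv2.resize(s,(427,400)).repeat(1,0)[:400] if 0 else cv2.resize(s,(427,600));o[:237,427:]=cv2.resize(w,(373,237))
cv2.imwrite("pics/g4.png",cv2.convertScaleAbs((255*(o/255.)**.5)))
E
```

```text
(no output)
```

View pics/g4.png

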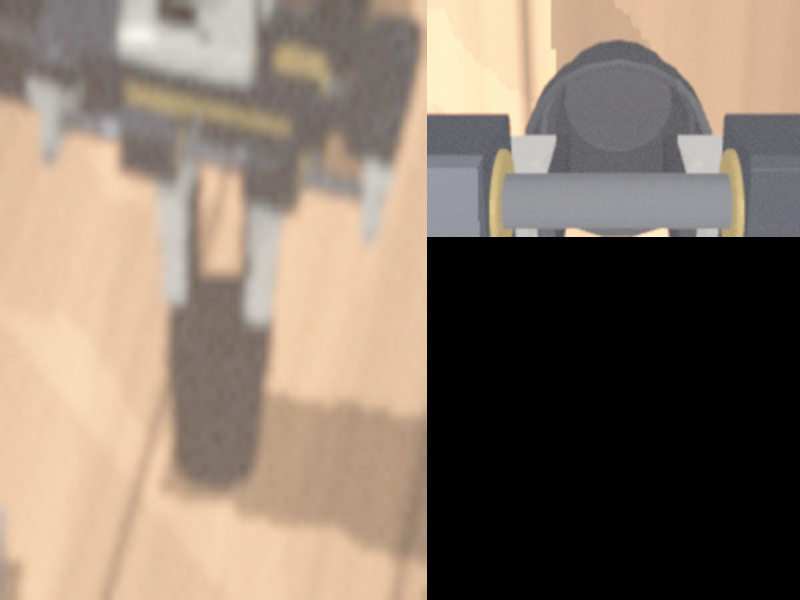

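```bash
python3 - <<'E'
from h import *
S=snapshot("side");f=cv2.imread("pics/side0.png")[:,:,::-1].copy();s=dict(S);s["frame"]=f
for c in blobs(dark(s,85),150,1500):
    b=c[c[:,1]==c[:,1].max()].mean(0);t=c[c[:,1]==c[:,1].min()].mean(0)
    print(c.min(0),c.max(0),"nearfoot",rays(b,s,0).round(4),"far rim",rays(t,s,.06).round(4))
t0=dict(snapshot("top"));t0["frame"]=cv2.imread("pics/top0.png")[:,:,::-1].copy()
for c in blobs(dark(t0,85),150,700):
    print(c.min(0),c.max(0),"rim range",rays(c,t0,.06).min(0).round(4),rays(c,t0,.06).max(0).round(4))
E
```

```text
[230 382] [257 418] nearfoot [[0.4956 0.4596]] far rim [[0.5126 0.419 ]]
[325 335] [355 376] nearfoot [[0.3315 0.3162]] far rim [[0.3727 0.266 ]]
[314 278] [345 317] nearfoot [[0.4097 0.1834]] far rim [[0.4196 0.1206]]
[350 188] [369 221] nearfoot [[ 0.4104 -0.1364]] far rim [[ 0.4324 -0.1938]]
[343 130] [359 154] nearfoot [[ 0.5006 -0.4044]] far rim [[ 0.5141 -0.437 ]]
[589 420] [639 479] rim range [-0.0993 -0.7762] [ 0.0331 -0.6494]
[177 283] [202 300] rim range [0.337  0.2547] [0.378  0.3151]
[360 253] [380 274] rim range [ 0.3898 -0.1766] [ 0.4412 -0.1275]
[230 253] [260 281] rim range [0.3793 0.1143] [0.4474 0.187 ]
[116 221] [143 243] rim range [0.477 0.398] [0.5315 0.4638]
[462 213] [487 236] rim range [ 0.477  -0.4402] [ 0.5335 -0.3781]
```

>>> play_rows([
  [[0, 0, 0, 0, 0, 0, 0.5], [0, 0, 0, 0, 0, 0, 0.5], [0, 0, 0, 0, 0, 0, 0.5], [0, 0, 0, 0, 0, 0, 0.5]],
])

```text
clock: 4.1
tool_pos: [0.507, -0.4132, 0.0311]
orientation: [-180.0, 0.0, -90.0]
force: [-0.2, -0.1, -0.6]
opening: 0.0428
gripper_force: 0.0
```

>>> play_rows([
  [[0, 0, 0, 0, 0, 0, 0.75], [0, 0, 0, 0, 0, 0, 0.75], [0, 0, 0, 0, 0, 0, 0.75], [0, 0, 0, 0, 0, 0, 0.75], [0, 0, 0, 0, 0, 0, 0.75]],
])

```text
clock: 4.52
tool_pos: [0.507, -0.4132, 0.0311]
orientation: [180.0, 0.0, -90.0]
force: [0.6, -0.3, 0.6]
opening: 0.0652
gripper_force: 0.0
```

```bash
python3 - <<'E'
from h import *
st()
S=snapshot("side");W=snapshot("wrist")
cv2.imwrite("pics/g5.png",S["frame"][:,:,::-1]);cv2.imwrite("pics/g5w.png",W["frame"][:,:,::-1])
s=S;f=s["frame"];s["frame"]=f.copy()
for c in blobs(dark(s,85),150,1500): print(c.min(0),c.max(0))
a=cv2.imread("pics/side0.png")[:,:,::-1].astype(int);d=abs(a-f).max(2)
print(d[136:160,340:364].max(1),d[136:160,338:364].max(0))
E
```

```text
t 4.52 [ 0.507  -0.4132  0.0311] [180.   0. -90.] op 0.0652 F [ 0.6 -0.3  0.6] 0.0
[230 382] [257 417]
[325 335] [355 376]
[314 278] [345 317]
[350 188] [370 221]
[342 130] [359 154]
[53 16 12  9  9  9 10 14 59 77 61 23  9 10 12 28 37 47 55 55 48 46 35 28] [29 24 33 52 55 55 45 48 46 43 41 40 45 46 30 15 27 35 24 26 25 53 72 72
 77 74]
```

The fingers passed freely through the pot's width and the pot didn't move. In both the wrist and side views the fingertips end about 30 mm above the reported TCP. No contact at z=0.031 means the real tips are at or above the 60 mm rim, so lowering 25 mm with the gripper open is safe. Then I'll close again.

>>> play_rows([
  [[0, 0, 0, 0, 0, 0, 1], [0, 0, 0, 0, 0, 0, 1], [0, 0, 0, 0, 0, 0, 1], [0, 0, 0, 0, 0, 0, 1], [0, 0, 0.5, 0, 0, 0, 1], [0, 0, 1, 0, 0, 0, 1], [0, 0, 1.5, 0, 0, 0, 1], [0, 0, 2, 0, 0, 0, 1], [0, 0, 2.5, 0, 0, 0, 1], [0, 0, 2.5, 0, 0, 0, 0.4], [0, 0, 2.5, 0, 0, 0, 0.4], [0, 0, 2.5, 0, 0, 0, 0.4], [0, 0, 2.5, 0, 0, 0, 0.4], [0, 0, 2.5, 0, 0, 0, 0.4], [0, 0, 2.5, 0, 0, 0, 0.4], [0, 0, 2.5, 0, 0, 0, 0.4], [0, 0, 2.5, 0, 0, 0, 0.4]],
])

```text
clock: 6.03
tool_pos: [0.5071, -0.4133, 0.0064]
orientation: [-180.0, -0.0, -90.0]
force: [0.3, 0.2, 1.8]
opening: 0.0557
gripper_force: 30.0
```

```bash
python3 - <<'E'
from h import *
st()
E
```

```text
t 6.03 [ 0.5071 -0.4133  0.0064] [-180.   -0.  -90.] op 0.0557 F [0.3 0.2 1.8] 30.0
```

>>> play_rows([
  [[0, 0, -1, 0, 0, 0, 0.4], [0, 0, -2.5, 0, 0, 0, 0.4], [0, 0, -5, 0, 0, 0, 0.4], [0, 0, -8, 0, 0, 0, 0.4], [0, 0, -11, 0, 0, 0, 0.4], [0, 0, -11, 0, 0, 0, 0.4], [0, 0, -11, 0, 0, 0, 0.4]],
])

```text
clock: 6.62
tool_pos: [0.5084, -0.4138, 0.1192]
orientation: [-179.7, -0.1, -90.0]
force: [-0.4, -0.1, -2.2]
opening: 0.0557
gripper_force: 30.0
```

```bash
python3 - <<'E'
from h import *
st()
S=snapshot("side");W=snapshot("wrist");cv2.imwrite("pics/lw.png",W["frame"][:,:,::-1])
s=cv2.resize(S["frame"][40:170,290:420,::-1],(600,600),interpolation=cv2.INTER_CUBIC)
cv2.imwrite("pics/g6.png",cv2.convertScaleAbs(255*(s/255.)**.6))
def proj(s,P):
    r=R.from_euler("xyz",s["attitude"],degrees=True).as_matrix();c=r.T@(np.array(P)-s["origin"]);u=s["camera_matrix"]@c;return (u[:2]/u[2]).round(1)
t=get_obs()["tool_pos"];k=600/130
for dz in(0,.033,.05):print(dz,(proj(S,t+[0,0,dz])-[290,40])*k)
to(.634,-.2745,.12,-80)
E
```

```text
t 6.62 [ 0.5084 -0.4138  0.1192] [-1.797e+02 -1.000e-01 -9.000e+01] op 0.0557 F [-0.4 -0.1 -2.2] 30.0
0 [282.92307692 363.23076923]
0.033 [285.23076923 316.61538462]
0.05 [286.15384615 292.15384615]
delta [-13.83 -12.73  -0.39] turn [ -0.   0. -10.]
```

View pics/g6.png

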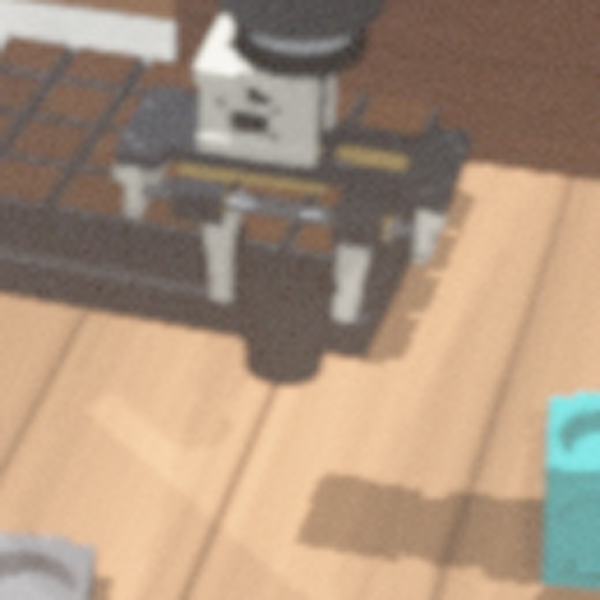

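The pot is held upright with its foot about 6 mm below the reported TCP, and the tips are about 35 mm above that TCP, as inferred. I'll move over round pocket B.

>>> play_rows([
  [[-3, -2.8, 0, 0, 0, -3, 0.4], [-6, -5.5, 0, 0, 0, -5, 0.4], [-9, -8.3, 0, 0, 0, -8, 0.4], [-12, -11, 0, 0, 0, -10, 0.4], [-13.8, -12.7, 0, 0, 0, -10, 0.4], [-13.8, -12.7, 0, 0, 0, -10, 0.4], [-13.8, -12.7, 0, 0, 0, -10, 0.4], [-13.8, -12.7, 0, 0, 0, -10, 0.4]],
])

```text
clock: 7.38
tool_pos: [0.633, -0.2749, 0.1147]
orientation: [179.9, 0.1, -80.0]
force: [-0.3, -0.0, -1.0]
opening: 0.0558
gripper_force: 30.0
```

```bash
python3 - <<'E'
from h import *
st();to(.634,-.2745,.0130,-80)
W=snapshot("wrist")
cv2.imwrite("pics/p1.png",W["frame"][:,:,::-1])
E
```

```text
t 7.38 [ 0.633  -0.2749  0.1147] [ 1.799e+02  1.000e-01 -8.000e+01] op 0.0558 F [-0.3 -0.  -1. ] 30.0
delta [-1.000e-02 -1.300e-01  1.017e+01] turn [0.1 0.1 0. ]
```

View pics/p1.png

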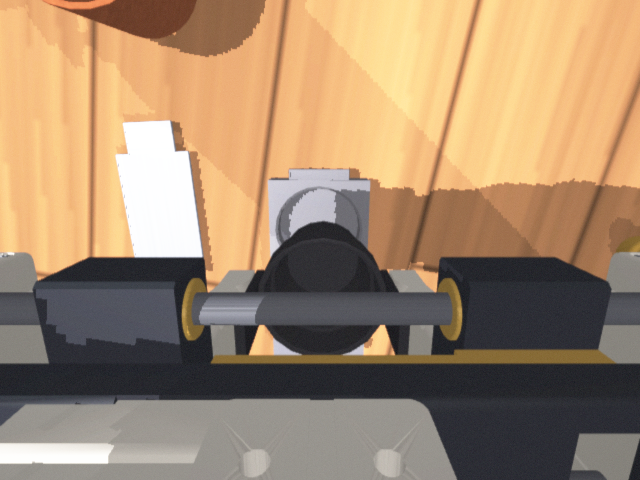

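The pot is held level and the carrier is square to the tool, with pocket B's mouth at about (318,222). I'll check that pixel before lowering.

```bash
python3 - <<'E'
from h import *
s=snapshot("wrist")
print(rays([[318,222],[270,180],[370,180],[293,265]],s,.024).round(4), rays([[322,290]],s,.15))
E
```

```text
[[ 0.6361 -0.2802]
 [ 0.6809 -0.3081]
 [ 0.6    -0.3223]
 [ 0.6511 -0.2386]] [[ 0.63180034 -0.27287072]]
```

>>> play_rows([
  [[0, -0.1, 2.5, 0, 0, 0, 0.4], [0, -0.1, 5, 0, 0, 0, 0.4], [0, -0.1, 7, 0, 0, 0, 0.4], [0, -0.1, 8.5, 0, 0, 0, 0.4], [0, -0.1, 9.5, 0, 0, 0, 0.4], [0, -0.1, 10, 0, 0, 0, 0.4], [0, -0.1, 10.2, 0, 0, 0, 0.4], [0, -0.1, 10.2, 0, 0, 0, 0.4]],
])

```text
clock: 8.15
tool_pos: [0.635, -0.2754, 0.0143]
orientation: [-180.0, -0.0, -80.0]
force: [0.5, 0.2, 0.3]
opening: 0.0559
gripper_force: 30.0
```

```bash
python3 - <<'E'
from h import *
st()
E
```

```text
t 8.15 [ 0.635  -0.2754  0.0143] [-180.   -0.  -80.] op 0.0559 F [0.5 0.2 0.3] 30.0
```

>>> play_rows([
  [[0, 0, 0.15, 0, 0, 0, 0.4], [0, 0, 0.15, 0, 0, 0, 0.4], [0, 0, 0.15, 0, 0, 0, 0.9], [0, 0, 0.15, 0, 0, 0, 0.9], [0, 0, 0.15, 0, 0, 0, 0.9], [0, 0, 0.15, 0, 0, 0, 0.9], [0, 0, 0.15, 0, 0, 0, 0.9], [0, 0, -1, 0, 0, 0, 0.9], [0, 0, -3, 0, 0, 0, 1], [0, 0, -6, 0, 0, 0, 1], [0, 0, -10, 0, 0, 0, 1], [0, 0, -14, 0, 0, 0, 1], [0, 0, -16, 0, 0, 0, 1], [0, 0, -16, 0, 0, 0, 1]],
])

```text
clock: 9.32
tool_pos: [0.638, -0.2762, 0.1823]
orientation: [-179.4, -0.3, -80.0]
force: [1.1, 0.6, 0.7]
opening: 0.0873
gripper_force: 0.0
```

```bash
python3 - <<'E'
from h import *
st();look(.066);to(.505,.502,.19,-90)
E
```

```text
t 9.32 [ 0.638  -0.2762  0.1823] [-179.4   -0.3  -80. ] op 0.0873 F [1.1 0.6 0.7] 0.0
cam [ 0.647 -0.34   0.378]
[328. 219.] rect [ 632.8 -277.    57.7   55.6   72.6] circ 632.4 -276.9 29.8
delta [-78.85  -0.57  -1.31] turn [-0.4 -0.1 10. ]
```

>>> play_rows([
  [[-4, 0, 0, 0, 0, 0, 1], [-8, -0.1, -0.2, 0, 0, 1, 1], [-12, -0.1, -0.4, 0, 0, 2, 1], [-16, -0.1, -0.6, 0, 0, 2, 1], [-20, -0.2, -0.8, 0, 0, 3, 1], [-24, -0.2, -1, 0, 0, 4, 1], [-28, -0.2, -1, 0, 0, 5, 1], [-32, -0.3, -1, 0, 0, 5, 1], [-36, -0.3, -1, 0, 0, 6, 1], [-40, -0.3, -1, 0, 0, 7, 1], [-44, -0.4, -1, 0, 0, 8, 1], [-48, -0.4, -1, 0, 0, 8, 1], [-52, -0.4, -1, 0, 0, 9, 1], [-56, -0.5, -1, 0, 0, 10, 1], [-60, -0.5, -1, 0, 0, 10, 1], [-64, -0.6, -1, 0, 0, 10, 1], [-68, -0.6, -1, 0, 0, 10, 1], [-72, -0.6, -1, 0, 0, 10, 1], [-76, -0.6, -1, 0, 0, 10, 1], [-78.8, -0.6, -1, 0, 0, 10, 1]],
])

```text
clock: 11.03
tool_pos: [0.5025, 0.5048, 0.1832]
orientation: [180.0, -0.1, -89.9]
force: [1.3, 0.7, 0.5]
opening: 0.0877
gripper_force: 0.0
```

>>> play_rows([
  [[0, 0, 0, 0, 0, 0, 1], [0, 0, 0, 0, 0, 0, 1], [0, 0, 0, 0, 0, 0, 1]],
])

```text
clock: 11.28
tool_pos: [0.5035, 0.5015, 0.1834]
orientation: [179.9, -0.1, -90.0]
force: [-0.7, -0.4, -0.7]
opening: 0.0876
gripper_force: 0.0
```

```bash
python3 - <<'E'
from h import *
st();look(.06);look(.06,100)
E
```

```text
t 11.28 [0.5035 0.5015 0.1834] [ 1.799e+02 -1.000e-01 -9.000e+01] op 0.0876 F [-0.7 -0.4 -0.7] 0.0
cam [0.503 0.436 0.379]
[319. 157.] rect [505.4 443.1  51.6  52.4   5.2] circ 504.3 443.4 27.3
[492.  11.] rect [361.9 329.6  73.7  21.1   0. ] circ 362.0 328.5 37.7
cam [0.503 0.435 0.379]
[320. 156.] rect [505.1 443.   52.9  54.1  26. ] circ 504.2 443.0 27.7
[491.  12.] rect [361.4 329.2  21.1  75.4  90. ] circ 361.3 328.5 38.5
```

>>> play_rows([
  [[3, -0.1, 3, 0, 0, 0, 1], [5.8, -0.1, 6, 0, 0, 0, 1], [5.8, -0.1, 9, 0, 0, 0, 1], [5.8, -0.1, 12, 0, 0, 0, 1], [5.8, -0.1, 14.5, 0, 0, 0, 1], [5.8, -0.1, 16.5, 0, 0, 0, 1], [5.8, -0.1, 17.7, 0, 0, 0, 1], [5.8, -0.1, 17.7, 0, 0, 0, 1], [5.8, -0.1, 17.7, 0, 0, 0, 0.4], [5.8, -0.1, 17.7, 0, 0, 0, 0.4], [5.8, -0.1, 17.7, 0, 0, 0, 0.4], [5.8, -0.1, 17.7, 0, 0, 0, 0.4], [5.8, -0.1, 17.7, 0, 0, 0, 0.4], [5.8, -0.1, 17.7, 0, 0, 0, 0.4], [5.8, -0.1, 17.7, 0, 0, 0, 0.4]],
])

```text
clock: 12.63
tool_pos: [0.5053, 0.4446, 0.0079]
orientation: [-179.9, 0.1, -90.0]
force: [0.1, 0.6, 3.8]
opening: 0.0554
gripper_force: 30.0
```

```bash
python3 - <<'E'
from h import *
st();to(.6195,-.1915,.14,-80)
E
```

```text
t 12.63 [0.5053 0.4446 0.0079] [-1.799e+02  1.000e-01 -9.000e+01] op 0.0554 F [0.1 0.6 3.8] 30.0
delta [ 63.6  -11.4  -13.26] turn [ -0.1   0.1 -10. ]
```

>>> play_rows([
  [[0, 0, -1, 0, 0, 0, 0.4], [0, 0, -3, 0, 0, 0, 0.4], [0, 0, -6, 0, 0, 0, 0.4], [0, 0, -9.5, 0, 0, 0, 0.4], [2, -0.4, -13, 0, 0, 0, 0.4], [6, -1.1, -13.3, 0, 0, -1, 0.4], [10, -1.8, -13.3, 0, 0, -2, 0.4], [14, -2.5, -13.3, 0, 0, -3, 0.4], [18, -3.2, -13.3, 0, 0, -4, 0.4], [22, -3.9, -13.3, 0, 0, -5, 0.4], [26, -4.6, -13.3, 0, 0, -6, 0.4], [30, -5.3, -13.3, 0, 0, -7, 0.4], [34, -6, -13.3, 0, 0, -8, 0.4], [38, -6.7, -13.3, 0, 0, -9, 0.4], [42, -7.5, -13.3, 0, 0, -10, 0.4], [46, -8.2, -13.3, 0, 0, -10, 0.4], [50, -8.9, -13.3, 0, 0, -10, 0.4], [54, -9.6, -13.3, 0, 0, -10, 0.4], [58, -10.3, -13.3, 0, 0, -10, 0.4], [62, -11, -13.3, 0, 0, -10, 0.4]],
])

```text
clock: 14.3
tool_pos: [0.6149, -0.1779, 0.1408]
orientation: [-180.0, 0.0, -80.0]
force: [0.7, 1.0, -1.2]
opening: 0.0555
gripper_force: 30.0
```

>>> play_rows([
  [[1.6, -0.1, 0, 0, 0, 0, 0.4], [1.6, -0.1, 0, 0, 0, 0, 0.4], [1.6, -0.1, 0, 0, 0, 0, 0.4], [1.6, -0.1, 0, 0, 0, 0, 0.4]],
])

```text
clock: 14.63
tool_pos: [0.6184, -0.1912, 0.1402]
orientation: [180.0, 0.0, -80.0]
force: [0.1, 0.5, -0.6]
opening: 0.0554
gripper_force: 30.0
```

```bash
python3 - <<'E'
from h import *
st();to(.6195,-.1915,.015,-80)
E
```

```text
t 14.63 [ 0.6184 -0.1912  0.1402] [180.   0. -80.] op 0.0554 F [ 0.1  0.5 -0.6] 30.0
delta [ 0.05 -0.1  12.52] turn [ 0.  0. -0.]
```

>>> play_rows([
  [[0, -0.1, 3, 0, 0, 0, 0.4], [0, -0.1, 6, 0, 0, 0, 0.4], [0, -0.1, 8.5, 0, 0, 0, 0.4], [0, -0.1, 10.5, 0, 0, 0, 0.4], [0, -0.1, 11.7, 0, 0, 0, 0.4], [0, -0.1, 12.3, 0, 0, 0, 0.4], [0, -0.1, 12.6, 0, 0, 0, 0.4], [0, -0.1, 12.6, 0, 0, 0, 0.4], [0, -0.1, 12.6, 0, 0, 0, 0.4], [0, -0.1, 12.6, 0, 0, 0, 0.9], [0, -0.1, 12.6, 0, 0, 0, 0.9], [0, -0.1, 12.6, 0, 0, 0, 0.9], [0, -0.1, 12.6, 0, 0, 0, 0.9], [0, -0.1, 12.6, 0, 0, 0, 0.9], [0, -0.1, 11, 0, 0, 0, 0.9], [0, -0.1, 8, 0, 0, 0, 1], [0, -0.1, 4, 0, 0, 0, 1], [0, -0.1, 0, 0, 0, 0, 1], [0, -0.1, -4, 0, 0, 0, 1], [0, -0.1, -4, 0, 0, 0, 1]],
])

```text
clock: 16.3
tool_pos: [0.6242, -0.1926, 0.19]
orientation: [-179.3, -0.3, -79.9]
force: [1.4, 0.0, 1.6]
opening: 0.088
gripper_force: 0.0
```

```bash
python3 - <<'E'
from h import *
st();look(.066);to(.411,.222,.19,-90)
E
```

```text
t 16.3 [ 0.6242 -0.1926  0.19  ] [-179.3   -0.3  -79.9] op 0.088 F [1.4 0.  1.6] 0.0
cam [ 0.633 -0.257  0.385]
[330. 214.] rect [ 619.3 -193.    55.3   53.8   54.9] circ 619.7 -193.9 28.8
[327. 128.] rect [ 634.7 -275.7   52.    53.    36.8] circ 634.5 -275.6 26.8
delta [-44.45  13.63  -0.67] turn [-0.5 -0.1 10. ]
```

>>> play_rows([
  [[-3.6, 1.1, 0, 0, 0, 0, 1], [-7.2, 2.2, 0, 0, 0, 1, 1], [-10.8, 3.3, 0, 0, 0, 2, 1], [-14.4, 4.4, 0, 0, 0, 3, 1], [-18, 5.5, 0, 0, 0, 4, 1], [-21.6, 6.6, 0, 0, 0, 5, 1], [-25.2, 7.7, 0, 0, 0, 6, 1], [-28.8, 8.8, 0, 0, 0, 7, 1], [-32.4, 9.9, 0, 0, 0, 8, 1], [-36, 11, 0, 0, 0, 9, 1], [-39.6, 12.1, 0, 0, 0, 10, 1], [-43, 13.3, 0, 0, 0, 10, 1], [-44.2, 13.5, 0, 0, 0, 10, 1], [-44.2, 13.5, 0, 0, 0, 10, 1], [-44.2, 13.5, 0, 0, 0, 10, 1], [-44.2, 13.5, 0, 0, 0, 10, 1]],
])

```text
clock: 17.68
tool_pos: [0.4099, 0.2199, 0.1797]
orientation: [180.0, -0.0, -90.0]
force: [1.6, -0.1, -0.5]
opening: 0.0879
gripper_force: 0.0
```

```bash
python3 - <<'E'
from h import *
st();look(.065);look(.065,100);cv2.imwrite("pics/w2.png",cv2.imread("pics/w.png"))
E
```

```text
t 17.68 [0.4099 0.2199 0.1797] [180.  -0. -90.] op 0.0879 F [ 1.6 -0.1 -0.5] 0.0
cam [0.409 0.154 0.375]
[316. 151.] rect [413.6 157.3  48.8  51.5  50.2] circ 414.8 156.3 33.1
cam [0.41  0.154 0.375]
[317. 151.] rect [413.2 157.2  51.1  52.9  50.6] circ 413.8 156.3 34.6
[94. 29.] rect [581.6  67.1  49.6  48.6  13.1] circ 582.0 67.2 33.2
```

View pics/w2.png

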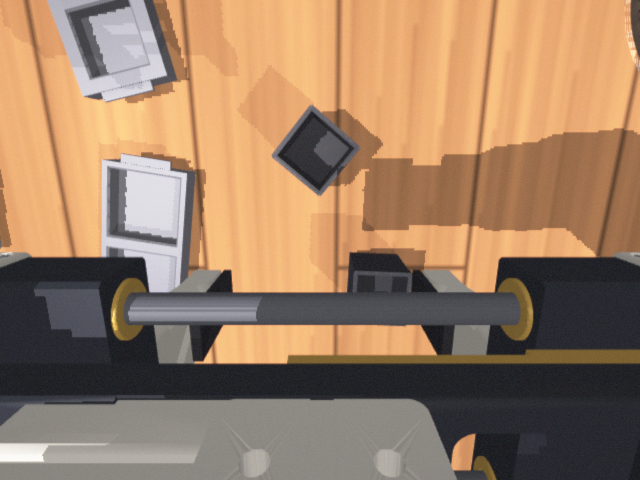

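Square pot at (316,151) measures (413,157) with sides at 50.5°, and its neighbour is at (380,285). I'll grasp at yaw -129.5.

>>> play_rows([
  [[2, -0.1, 2, 0, 0, 7, 1], [4, -0.2, 4, 0, 0, 14, 1], [6.3, -0.3, 6, 0, 0, 21, 1], [6.3, -0.3, 7, 0, 0, 28, 1], [6.3, -0.3, 8, 0, 0, 35, 1], [6.3, -0.3, 9, 0, 0, 39.5, 1], [6.3, -0.3, 10, 0, 0, 39.5, 1], [6.3, -0.3, 12.5, 0, 0, 39.5, 1], [6.3, -0.3, 15, 0, 0, 39.5, 1], [6.3, -0.3, 17, 0, 0, 39.5, 1], [6.3, -0.3, 17.8, 0, 0, 39.5, 1], [6.3, -0.3, 17.8, 0, 0, 39.5, 1], [6.3, -0.3, 17.8, 0, 0, 39.5, 0.4], [6.3, -0.3, 17.8, 0, 0, 39.5, 0.4], [6.3, -0.3, 17.8, 0, 0, 39.5, 0.4], [6.3, -0.3, 17.8, 0, 0, 39.5, 0.4], [6.3, -0.3, 17.8, 0, 0, 39.5, 0.4], [6.3, -0.3, 17.8, 0, 0, 39.5, 0.4], [6.3, -0.3, 17.8, 0, 0, 39.5, 0.4]],
])

```text
clock: 19.37
tool_pos: [0.4133, 0.1579, 0.0026]
orientation: [-180.0, 0.1, -129.5]
force: [-1.9, -0.0, 6.7]
opening: 0.054
gripper_force: 30.0
```

```bash
python3 - <<'E'
from h import *
st();to(.5916,.2085,.13,-99.5)
E
```

```text
t 19.37 [0.4133 0.1579 0.0026] [-1.800e+02  1.000e-01 -1.295e+02] op 0.054 F [-1.9 -0.   6.7] 30.0
delta [-15.25 -10.55 -12.72] turn [ -0.    0.1 -30. ]
```

>>> play_rows([
  [[0, 0, -1, 0, 0, 0, 0.4], [0, 0, -3, 0, 0, 0, 0.4], [0, 0, -6, 0, 0, 0, 0.4], [0, 0, -9.5, 0, 0, 0, 0.4], [0, 0, -12.7, 0, 0, -3, 0.4], [-3, -2, -12.7, 0, 0, -7, 0.4], [-6, -4, -12.7, 0, 0, -12, 0.4], [-9, -6.2, -12.7, 0, 0, -18, 0.4], [-12, -8.3, -12.7, 0, 0, -24, 0.4], [-14.5, -10, -12.7, 0, 0, -30, 0.4], [-15.2, -10.5, -12.7, 0, 0, -30, 0.4], [-15.2, -10.5, -12.7, 0, 0, -30, 0.4], [-15.2, -10.5, -12.7, 0, 0, -30, 0.4], [-15.2, -10.5, -12.7, 0, 0, -30, 0.4]],
])

```text
clock: 20.53
tool_pos: [0.5895, 0.2076, 0.1287]
orientation: [179.9, -0.0, -99.5]
force: [-0.0, 0.5, 0.5]
opening: 0.0537
gripper_force: 30.0
```

```bash
python3 - <<'E'
from h import *
st();to(.5916,.2085,.01,-99.5)
E
```

```text
t 20.53 [0.5895 0.2076 0.1287] [179.9  -0.  -99.5] op 0.0537 F [-0.   0.5  0.5] 30.0
delta [-0.13 -0.21 11.87] turn [ 0.1 -0.  -0. ]
```

>>> play_rows([
  [[-0.1, -0.1, 3, 0, 0, 0, 0.4], [-0.1, -0.1, 6, 0, 0, 0, 0.4], [-0.1, -0.1, 8.5, 0, 0, 0, 0.4], [-0.1, -0.1, 10.2, 0, 0, 0, 0.4], [-0.1, -0.1, 11.2, 0, 0, 0, 0.4], [-0.1, -0.1, 11.7, 0, 0, 0, 0.4], [-0.1, -0.1, 12, 0, 0, 0, 0.4], [-0.1, -0.1, 12, 0, 0, 0, 0.4], [-0.1, -0.1, 12, 0, 0, 0, 0.4], [-0.1, -0.1, 12, 0, 0, 0, 0.9], [-0.1, -0.1, 12, 0, 0, 0, 0.9], [-0.1, -0.1, 12, 0, 0, 0, 0.9], [-0.1, -0.1, 12, 0, 0, 0, 0.9], [-0.1, -0.1, 12, 0, 0, 0, 0.9], [-0.1, -0.1, 10.5, 0, 0, 0, 0.9], [-0.1, -0.1, 7.5, 0, 0, 0, 1], [-0.1, -0.1, 3.5, 0, 0, 0, 1], [-0.1, -0.1, -0.5, 0, 0, 0, 1], [-0.1, -0.1, -4.5, 0, 0, 0, 1], [-0.1, -0.1, -5.5, 0, 0, 0, 1]],
])

```text
clock: 22.2
tool_pos: [0.5949, 0.21, 0.1918]
orientation: [-179.5, 0.3, -99.4]
force: [1.2, 0.6, 1.2]
opening: 0.0874
gripper_force: 0.0
```

```bash
python3 - <<'E'
from h import *
st();look(.071,100);to(.357,.357,.19,-90)
E
```

```text
t 22.2 [0.5949 0.21   0.1918] [-179.5    0.3  -99.4] op 0.0874 F [1.2 0.6 1.2] 0.0
cam [0.582 0.144 0.387]
[319. 208.] rect [591.2 205.2  62.3  62.   80.6] circ 590.5 203.0 42.0
delta [-10.58  25.87  -0.03] turn [-0.5  0.3 -9.5]
```

>>> play_rows([
  [[-1.5, 3.7, 0, 0, 0, -1, 1], [-3, 7.4, 0, 0, 0, -3, 1], [-4.5, 11.1, 0, 0, 0, -5, 1], [-6, 14.8, 0, 0, 0, -7, 1], [-7.5, 18.5, 0, 0, 0, -9.5, 1], [-9, 22.2, 0, 0, 0, -9.5, 1], [-10.5, 25.5, 0, 0, 0, -9.5, 1], [-10.5, 25.5, 0, 0, 0, -9.5, 1], [-10.5, 25.5, 0, 0, 0, -9.5, 1], [-10.5, 25.5, 0, 0, 0, -9.5, 1], [-10.5, 25.5, 0, 0, 0, -9.5, 1]],
])

```text
clock: 23.17
tool_pos: [0.3582, 0.3541, 0.184]
orientation: [-180.0, -0.0, -90.0]
force: [0.3, -0.2, -0.1]
opening: 0.0879
gripper_force: 0.0
```

```bash
python3 - <<'E'
from h import *
st();look(.065,85);look(.065,105);cv2.imwrite("pics/w3.png",cv2.imread("pics/w.png"))
E
```

```text
t 23.17 [0.3582 0.3541 0.184 ] [-180.   -0.  -90.] op 0.0879 F [ 0.3 -0.2 -0.1] 0.0
cam [0.358 0.288 0.379]
[329. 157.] rect [350.8 296.3  51.1  51.5  87.9] circ 350.8 296.3 35.1
[88. 58.] rect [550.7 216.6  56.1  37.1  79.5] circ 551.4 216.3 32.8
[31. 46.] rect [596.9 207.4  50.4  50.3  80.3] circ 596.4 207.4 34.5
cam [0.358 0.288 0.379]
[335. 155.] rect [341.6 295.7  54.2  71.6  87.2] circ 344.4 296.0 40.4
[ 60. 166.] rect [577.3 294.2  60.7  60.5  80.8] circ 577.2 294.3 42.0
[91. 82.] rect [574.  253.9 145.5 115.2  76.9] circ 574.0 253.9 87.3
```

View pics/w3.png

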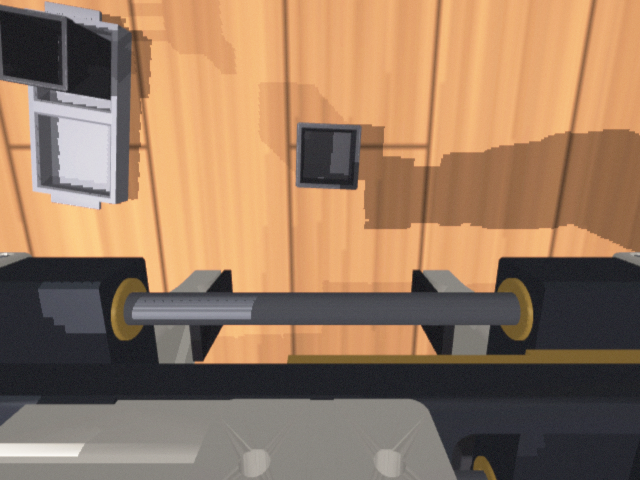

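Second square pot at (329,157) measures (351,296) and is turned about -2°. The placed pot sits straight in its pocket, top-left.

>>> play_rows([
  [[3, 0.4, 3, 0, 0, 1, 1], [5.8, 0.7, 6, 0, 0, 2, 1], [5.8, 0.7, 9, 0, 0, 2, 1], [5.8, 0.7, 12, 0, 0, 2, 1], [5.8, 0.7, 15, 0, 0, 2, 1], [5.8, 0.7, 17, 0, 0, 2, 1], [5.8, 0.7, 18.1, 0, 0, 2, 1], [5.8, 0.7, 18.1, 0, 0, 2, 1], [5.8, 0.7, 18.1, 0, 0, 2, 0.4], [5.8, 0.7, 18.1, 0, 0, 2, 0.4], [5.8, 0.7, 18.1, 0, 0, 2, 0.4], [5.8, 0.7, 18.1, 0, 0, 2, 0.4], [5.8, 0.7, 18.1, 0, 0, 2, 0.4], [5.8, 0.7, 18.1, 0, 0, 2, 0.4], [5.8, 0.7, 18.1, 0, 0, 2, 0.4]],
])

```text
clock: 24.52
tool_pos: [0.3509, 0.297, 0.0037]
orientation: [-180.0, 0.1, -92.0]
force: [0.3, -0.5, 6.1]
opening: 0.0537
gripper_force: 30.0
```

```bash
python3 - <<'E'
from h import *
st();to(.6054,.2913,.13,-99.5)
E
```

```text
t 24.52 [0.3509 0.297  0.0037] [-1.8e+02  1.0e-01 -9.2e+01] op 0.0537 F [ 0.3 -0.5  6.1] 30.0
delta [ -0.32 -25.46 -12.61] turn [-0.   0.1  7.5]
```

>>> play_rows([
  [[0, 0, -1, 0, 0, 0, 0.4], [0, 0, -3, 0, 0, 0, 0.4], [0, 0, -6, 0, 0, 0, 0.4], [0, 0, -9.5, 0, 0, 0, 0.4], [0, -1, -12.6, 0, 0, 1, 0.4], [0, -4.5, -12.6, 0, 0, 2, 0.4], [-0.1, -8, -12.6, 0, 0, 4, 0.4], [-0.1, -12, -12.6, 0, 0, 6, 0.4], [-0.2, -16, -12.6, 0, 0, 7.5, 0.4], [-0.2, -20, -12.6, 0, 0, 7.5, 0.4], [-0.3, -23.5, -12.6, 0, 0, 7.5, 0.4], [-0.3, -25.4, -12.6, 0, 0, 7.5, 0.4], [-0.3, -25.4, -12.6, 0, 0, 7.5, 0.4], [-0.3, -25.4, -12.6, 0, 0, 7.5, 0.4], [-0.3, -25.4, -12.6, 0, 0, 7.5, 0.4], [-0.3, -25.4, -12.6, 0, 0, 7.5, 0.4]],
])

```text
clock: 25.85
tool_pos: [0.6037, 0.2907, 0.1291]
orientation: [180.0, -0.0, -99.5]
force: [-0.7, -0.3, -0.2]
opening: 0.0539
gripper_force: 30.0
```

```bash
python3 - <<'E'
from h import *
st();to(.6054,.2913,.011,-99.5)
E
```

```text
t 25.85 [0.6037 0.2907 0.1291] [180.   -0.  -99.5] op 0.0539 F [-0.7 -0.3 -0.2] 30.0
delta [-0.08 -0.17 11.81] turn [ 0. -0.  0.]
```

>>> play_rows([
  [[-0.1, -0.1, 3, 0, 0, 0, 0.4], [-0.1, -0.1, 6, 0, 0, 0, 0.4], [-0.1, -0.1, 8.5, 0, 0, 0, 0.4], [-0.1, -0.1, 10.2, 0, 0, 0, 0.4], [-0.1, -0.1, 11.2, 0, 0, 0, 0.4], [-0.1, -0.1, 11.7, 0, 0, 0, 0.4], [-0.1, -0.1, 11.9, 0, 0, 0, 0.4], [-0.1, -0.1, 11.9, 0, 0, 0, 0.4], [-0.1, -0.1, 11.9, 0, 0, 0, 0.4], [-0.1, -0.1, 11.9, 0, 0, 0, 0.9], [-0.1, -0.1, 11.9, 0, 0, 0, 0.9], [-0.1, -0.1, 11.9, 0, 0, 0, 0.9], [-0.1, -0.1, 11.9, 0, 0, 0, 0.9], [-0.1, -0.1, 11.9, 0, 0, 0, 0.9], [-0.1, -0.1, 10.5, 0, 0, 0, 0.9], [-0.1, -0.1, 7.5, 0, 0, 0, 1], [-0.1, -0.1, 3.5, 0, 0, 0, 1], [-0.1, -0.1, -0.5, 0, 0, 0, 1], [-0.1, -0.1, -4.5, 0, 0, 0, 1], [-0.1, -0.1, -5.5, 0, 0, 0, 1]],
])

```text
clock: 27.52
tool_pos: [0.6088, 0.2928, 0.1922]
orientation: [-179.5, 0.4, -99.4]
force: [0.7, 0.4, 1.0]
opening: 0.0876
gripper_force: 0.0
```

```bash
python3 - <<'E'
from h import *
st();look(.071,85);to(.417,-.089,.2,-90)
E
```

```text
t 27.52 [0.6088 0.2928 0.1922] [-179.5    0.4  -99.4] op 0.0876 F [0.7 0.4 1. ] 0.0
cam [0.595 0.227 0.387]
[327. 206.] rect [602.6 286.6  58.5  55.4  80.6] circ 604.7 286.6 36.7
[327. 126.] rect [589.5 211.4  49.9  53.1  80.5] circ 590.0 210.8 35.3
delta [40.82 12.62 -1.22] turn [-0.5  0.4 -9.5]
```

>>> play_rows([
  [[3.7, 1.1, 0, 0, 0, 0, 1], [7.4, 2.3, 0, 0, 0, -1, 1], [11.1, 3.4, 0, 0, 0, -2, 1], [14.8, 4.6, 0, 0, 0, -3, 1], [18.5, 5.7, 0, 0, 0, -4, 1], [22.2, 6.9, 0, 0, 0, -5, 1], [25.9, 8, 0, 0, 0, -6, 1], [29.6, 9.1, 0, 0, 0, -7, 1], [33.3, 10.3, 0, 0, 0, -8, 1], [37, 11.4, 0, 0, 0, -9.5, 1], [40.5, 12.4, 0, 0, 0, -9.5, 1], [40.5, 12.4, 0, 0, 0, -9.5, 1], [40.5, 12.4, 0, 0, 0, -9.5, 1], [40.5, 12.4, 0, 0, 0, -9.5, 1]],
])

```text
clock: 28.73
tool_pos: [0.4169, -0.0877, 0.1843]
orientation: [-179.9, 0.0, -90.1]
force: [0.7, 0.5, -0.2]
opening: 0.0876
gripper_force: 0.0
```

```bash
python3 - <<'E'
from h import *
st();look(.08,85);look(.08,100)
E
```

```text
t 28.73 [ 0.4169 -0.0877  0.1843] [-179.9    0.   -90.1] op 0.0876 F [ 0.7  0.5 -0.2] 0.0
cam [ 0.416 -0.154  0.379]
[320. 153.] rect [ 417.2 -149.4   34.6   37.5   70. ] circ 418.3 -150.1 23.6
[117. 106.] rect [ 582.  -184.6   55.2   40.5   82.4] circ 590.3 -186.7 28.8
[ 81. 101.] rect [ 612.  -190.7   50.    49.2   39.6] circ 611.8 -190.6 25.2
[86. 26.] rect [ 596.7 -244.8   55.2   32.8   34.2] circ 600.9 -250.1 28.7
[49. 10.] rect [ 624.8 -254.1   18.4   49.1   89.9] circ 624.8 -262.7 24.6
cam [ 0.416 -0.153  0.379]
[320. 153.] rect [ 417.4 -148.9   37.8   38.6   69.1] circ 418.1 -148.3 25.6
[101. 107.] rect [ 598.9 -188.7   56.9   76.2   68.6] circ 599.0 -188.0 38.3
[150.  71.] rect [ 553.3 -209.4    8.4  109.     9.6] circ 554.9 -209.2 54.6
[72. 20.] rect [ 610.5 -245.    35.2   77.8   90. ] circ 610.8 -254.7 39.3
```

>>> play_rows([
  [[3, 0, 2, 0, 0, 7, 1], [6.1, 0, 4, 0, 0, 14, 1], [6.1, 0, 6, 0, 0, 20.5, 1], [6.1, 0, 8, 0, 0, 20.5, 1], [6.1, 0, 11, 0, 0, 20.5, 1], [6.1, 0, 14, 0, 0, 20.5, 1], [6.1, 0, 16, 0, 0, 20.5, 1], [6.1, 0, 17.2, 0, 0, 20.5, 1], [6.1, 0, 17.2, 0, 0, 20.5, 1], [6.1, 0, 17.2, 0, 0, 20.5, 0.3], [6.1, 0, 17.2, 0, 0, 20.5, 0.3], [6.1, 0, 17.2, 0, 0, 20.5, 0.3], [6.1, 0, 17.2, 0, 0, 20.5, 0.3], [6.1, 0, 17.2, 0, 0, 20.5, 0.3], [6.1, 0, 17.2, 0, 0, 20.5, 0.3], [6.1, 0, 17.2, 0, 0, 20.5, 0.3], [6.1, 0, 17.2, 0, 0, 20.5, 0.3], [6.1, 0, 17.2, 0, 0, 20.5, 0.3]],
])

```text
clock: 30.33
tool_pos: [0.4169, -0.1486, 0.0122]
orientation: [-180.0, 0.0, -110.5]
force: [-0.5, -0.2, 1.6]
opening: 0.0407
gripper_force: 29.6
```

```bash
python3 - <<'E'
from h import *
st();to(.6225,-.029,.15,-77)
E
```

```text
t 30.33 [ 0.4169 -0.1486  0.0122] [-180.     0.  -110.5] op 0.0407 F [-0.5 -0.2  1.6] 29.6
delta [-18.4  -15.08 -13.77] turn [ -0.    0.  -33.5]
```

>>> play_rows([
  [[0, 0, -1, 0, 0, 0, 0.3], [0, 0, -3, 0, 0, 0, 0.3], [0, 0, -6, 0, 0, 0, 0.3], [0, 0, -9.5, 0, 0, 0, 0.3], [0, 0, -13, 0, 0, 0, 0.3], [-2, -1.6, -13.8, 0, 0, -5, 0.3], [-5, -4.1, -13.8, 0, 0, -10, 0.3], [-8, -6.6, -13.8, 0, 0, -16, 0.3], [-11, -9, -13.8, 0, 0, -22, 0.3], [-14, -11.5, -13.8, 0, 0, -28, 0.3], [-17, -13.9, -13.8, 0, 0, -33.5, 0.3], [-18.4, -15, -13.8, 0, 0, -33.5, 0.3], [-18.4, -15, -13.8, 0, 0, -33.5, 0.3], [-18.4, -15, -13.8, 0, 0, -33.5, 0.3], [-18.4, -15, -13.8, 0, 0, -33.5, 0.3], [-18.4, -15, -13.8, 0, 0, -33.5, 0.3]],
])

```text
clock: 31.67
tool_pos: [0.6207, -0.0292, 0.15]
orientation: [180.0, 0.0, -77.0]
force: [0.6, -0.9, -0.6]
opening: 0.0406
gripper_force: 29.6
```

```bash
python3 - <<'E'
from h import *
st();to(.6225,-.029,.0195,-77)
E
```

```text
t 31.67 [ 0.6207 -0.0292  0.15  ] [180.   0. -77.] op 0.0406 F [ 0.6 -0.9 -0.6] 29.6
delta [ 0.02 -0.18 13.05] turn [ 0.  0. -0.]
```

>>> play_rows([
  [[0, -0.1, 3, 0, 0, 0, 0.3], [0, -0.1, 6, 0, 0, 0, 0.3], [0, -0.1, 9, 0, 0, 0, 0.3], [0, -0.1, 11, 0, 0, 0, 0.3], [0, -0.1, 12.2, 0, 0, 0, 0.3], [0, -0.1, 12.8, 0, 0, 0, 0.3], [0, -0.1, 13.1, 0, 0, 0, 0.3], [0, -0.1, 13.1, 0, 0, 0, 0.3], [0, -0.1, 13.1, 0, 0, 0, 0.3], [0, -0.1, 13.1, 0, 0, 0, 0.8], [0, -0.1, 13.1, 0, 0, 0, 0.8], [0, -0.1, 13.1, 0, 0, 0, 0.8], [0, -0.1, 13.1, 0, 0, 0, 0.8], [0, -0.1, 13.1, 0, 0, 0, 0.8], [0, -0.1, 11.5, 0, 0, 0, 0.8], [0, -0.1, 8.5, 0, 0, 0, 1], [0, -0.1, 4.5, 0, 0, 0, 1], [0, -0.1, 0.5, 0, 0, 0, 1], [0, -0.1, -3.5, 0, 0, 0, 1], [0, -0.1, -5.5, 0, 0, 0, 1]],
])

```text
clock: 33.33
tool_pos: [0.6245, -0.0286, 0.2111]
orientation: [-179.6, -0.1, -77.0]
force: [0.9, -0.5, 1.6]
opening: 0.0872
gripper_force: 0.0
```

```bash
python3 - <<'E'
from h import *
st();to(.42,-.45,.2,-77)
E
```

```text
t 33.33 [ 0.6245 -0.0286  0.2111] [-1.796e+02 -1.000e-01 -7.700e+01] op 0.0872 F [ 0.9 -0.5  1.6] 0.0
delta [36.44 29.44  0.96] turn [-0.4 -0.1  0. ]
```

Now I'll back away for a clear final view.

>>> play_rows([
  [[3, 2.4, 0, 0, 0, 0, 1], [6, 4.8, 0, 0, 0, 0, 1], [9, 7.2, 0, 0, 0, 0, 1], [12, 9.6, 0, 0, 0, 0, 1], [15, 12, 0, 0, 0, 0, 1], [18, 14.4, 0, 0, 0, 0, 1], [21, 16.8, 0, 0, 0, 0, 1], [24, 19.2, 0, 0, 0, 0, 1], [27, 21.6, 0, 0, 0, 0, 1], [30, 24, 0, 0, 0, 0, 1], [33, 26.4, 0, 0, 0, 0, 1], [36, 29, 0, 0, 0, 0, 1], [36, 29, 0, 0, 0, 0, 1], [36, 29, 0, 0, 0, 0, 1], [36, 29, 0, 0, 0, 0, 1]],
])

```text
clock: 34.58
tool_pos: [0.4207, -0.4446, 0.2048]
orientation: [180.0, 0.0, -77.1]
force: [0.6, 0.7, 0.6]
opening: 0.0877
gripper_force: 0.0
```

```bash
python3 - <<'E'
from h import *
st()
t=snapshot("top")["frame"][140:270,150:450,::-1];s=snapshot("side")["frame"][130:380,190:360,::-1]
o=np.zeros((600,800,3),np.uint8);o[:300,:692]=cv2.resize(t,(692,300),interpolation=cv2.INTER_CUBIC);o[300:,:204]=cv2.resize(s,(204,300));
o[300:,210:460]=cv2.resize(s[:125],(250,300)) if 0 else cv2.resize(s[:110,60:150],(250,300),interpolation=cv2.INTER_CUBIC);o[300:,470:800]=cv2.resize(s[80:230,:140],(330,300),interpolation=cv2.INTER_CUBIC)
cv2.imwrite("pics/fin.png",cv2.convertScaleAbs(255*(o/255.)**.7))
E
```

```text
t 34.58 [ 0.4207 -0.4446  0.2048] [180.    0.  -77.1] op 0.0877 F [0.6 0.7 0.6] 0.0
```

View pics/fin.png

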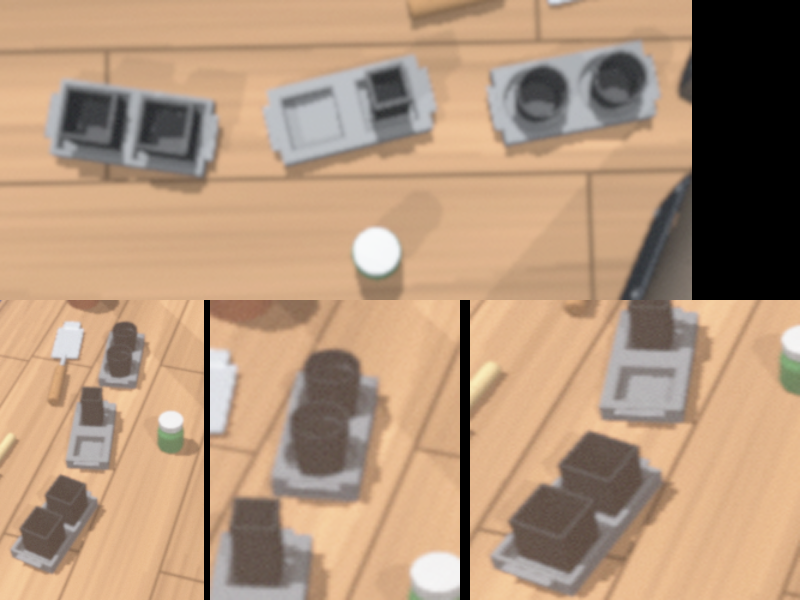

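The final view shows the wide squares in the left carrier at (90,118) and (167,128), the tube in the small-square carrier at (388,95), and the rounds at (540,95) and (618,80). All five are upright in their pockets, and the jar still stands at (377,252).

```bash
python3 -c "
from plant import *
print(close_job())"
```

```text
the job is handed in; nothing more can be done
None
```

All five pots are upright in pockets of their own in the matching grey carriers and let go, the jar is still standing, and I handed the job in after about 35 s of the 120 s.

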